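Square up a frame corner with an assembly square and hold it there

TASK

The frame corner on the grey board still has only one screw in its stud, so the stud leans inwards. Take the metal square by its brace, lay it flat on the board inside the corner with its heel towards the joint, bring one leg up against the fixed rail first and then press it along into the stud until the stud has swung out square, and no further, and both legs bear fully on the timber. Finish still gripping the square and pressing it firmly into the corner, so that a mate can drive the second screw; move the stud only with the square and leave the tools on the bench alone.

Things in the scene. Friction and masses are not known exactly. Their poses are not given: they have to be found in the camera images.
- square: Loose aluminium square, 0.4 kg (+-20 %), flat on the bench right of the board: two legs at 90 deg, 150 mm long, 22 wide, 22 high, and a diagonal brace, 14 mm thick, 22 high, to grip (69 mm free between brace and inner corner). Origin: underside, middle of the brace. z up. From the heel (outer corner, at (+76,+76) mm) the legs run along -x and -y; a gripper closes on the brace along (1,1).
- heel (a point): The square's outer corner point, where its outer faces x = +76 mm (goes against the rail) and y = +76 mm (goes against the stud) meet, level with its underside; the last 10 mm there are notched away. Axes as square; in place they are parallel to corner's and the heel lies on it.
- board: Grey laminate assembly board, 290 x 285 x 12 mm, screwed to the bench; it carries the frame corner. Origin: at bench height below corner; it reaches from x = -235 to +55 mm and from y = -225 to +60 mm.
- corner (a point): On the board's top (12 mm above the bench), the point where the inner faces of rail and stud meet when the stud is square. x points to the rail, y to the stud, z up; the square belongs in the quadrant x < 0, y < 0.
- rail: Timber rail screwed to the board, 45 mm wide, 28 mm high, 255 mm long, with a flat steel corner plate on top (3 mm thick) that reaches over the stud. Origin at corner; its inner face is the plane x = 0 and runs from y = +45 to -210 mm. Friction of the square on timber and board: 0.6, up to a fifth more or less.
- stud: Timber stud, 45 mm wide, 28 high, 218 long, held by a single tight screw 24 mm from the rail's face. Origin: on the board under that screw, at (-24, +22.5) mm from corner. Its length runs along its -x, from +22 to -196 mm; its inner face is its plane y = -22.5 mm.
- stud_pivot (a joint): Stud's angle about its screw (rad). 0: inner face square to the rail; positive: free end leans inwards, to the square. Starts at 0.06 to 0.12, can be pushed past square (to -0.15), stays where left. Screw friction 0.45 N m: pushing near the end of the square's leg takes about 4 N; once the leg lies flush along the stud the push bears on the screw itself and feels solid.
- screwdriver: Screwdriver, 177 x 26 x 24 mm, red and black handle, lying to the left of the board. Bystander.
- caliper: Digital caliper, 217 x 74 x 19 mm, lying at the right. Bystander.
- tape_measure: Tape measure, 49 x 54 x 29 mm, black, behind the caliper. Bystander.

How it is judged:
By the outcome, as a careful person would: the job done as asked, in the order asked, and still so for the second after the job is handed in, while the arm keeps its last pose, push and grip.
It also fails if it takes over 58 s, if anything falls off the work surface, if the arm or the gripper's body presses on something with over 40 N, if the wrist force passes 120 N, or if a joint passes its speed limit or range.

ROBOT

A 7-joint arm with a two-finger parallel gripper is mounted at the origin on a cart in front of the work surface, level with it; the furniture and walls round the work are solid. World frame = base frame: x ahead of the robot, y to its left, z up, the work surface at z = 0. Lengths are in mm, angles in rad, forces in N, time in s.
With the tool pointing down it reaches from about 400 to 875 mm from the base axis. Payload 6.5 kg.
Tool frame: the origin (TCP) lies midway between the tips of the shut fingers; the grasp point (between the pads) lies 19 mm behind it; z points along the fingers, y is the line along which they close (so a half turn about z gives the same grasp; the last joint's range is limited). The gripper opens to 88 mm and grips with 3 to 60 N. Pads are 18 mm wide; open, the fingers measure 123 mm over their backs; the gripper's body (75 mm by 187 mm) begins 45 mm behind the grasp point.
Start: joints at [-0.066, 0.536, -0.004, 1.538, 0.003, 1.067, -0.071], TCP at [649.992, 0, 238.716] pointing down, gripper open.
Joint ranges: [-2.7, 2.7], [-0.37, 2.16], [-1.27, 1.26], [0.24, 2.4], [-1.31, 4.45], [0.19, 1.91], [-2.76, 2.76]. Speed limits (rad/s): [2.39, 2.39, 3.14, 3.14, 3.14, 3.14, 3.14].

INTERFACE

Orientations are given as a unit quaternion [w, x, y, z].
In Python, from workcell import robot, cams gives the robot as it stands.
- The arm moves only by the tool drive_tool, never from a script. Its argument "series" is a list of rows, each an object of numbers: "fingers": the opening, from 0 (shut) to 1 (fully open); "tx", "ty", "tz": the shift along the tool's x, y, z in mm; "spin": the turn about the tool's z in rad. A call has 1 to 12 rows; each row shifts and turns the commanded pose from where the row before left it, along the tool's axes as they then stand; what a row does not reach is not made up. A row lasts 1/12 s, in which the tool goes at most 41.7 mm and 7.16 degrees, less where a joint would pass 70% of its speed; a pose out of reach is approached as far as the arm can. A call with a gripper value outside its range is refused whole. The fingers move at their own pace and stop on an object; "newtons" is the grip in N (left out, the last holds). Time passes only in rows, so rows that do not move let the fingers close. It gives the time, the measured TCP pose, the force, the opening and the grip force at its end, in the units of the state.
- robot.get_obs(): the state, without advancing time (a new reading comes with each control period).
- cams.capture(name): name is "scene" or "side" or "wrist"; returns the picture (400x640x3 uint8, blue, green, red); there is no depth.
- cams.camera_model(name): a dict with "camera_matrix" (3x3 intrinsics, pixels), "extrinsics" (4x4, takes a point from world to camera coordinates). Camera axes: x right, y down, z forward; pixel columns grow to the right and rows downward; lengths in mm; the calibration is good to about 2 mm. A picture is of the moment at which its call begins: read the wrist's pose just before it. camera_model takes no time and is no camera call; for the wrist camera it gives the pose at the moment of the call.
- robot.job_done(): hands the job in; it is judged then, once.
The state is a dict: "t": time; "joint_positions": joint angles; "dq": joint speeds; "joint_torque": joint torques, N m; "position": TCP position; "tcp_rot": TCP orientation; "contact_force": force on the tool from outside, world axes, zero at the start; "ft_torque": the same for the moment, N m; "finger_gap": finger opening in mm; "grasp_force": force on a finger pad.
Only numpy, scipy, OpenCV 4.12 (cv2) and the standard library are available. Lean on these libraries where they do the work, as an engineer would, in place of code of your own. Each camera call takes 0.05 s, during which the arm holds its last target. There are 200 camera calls.

## Working session

There is one attempt and no reset: what is moved stays moved. The work goes in short steps, Python scripts to look and compute and a tool call to move; the robot and the scene stay as the last step left them, time stands still between calls to the robot, and variables do not carry over. Pictures are saved under pics/ and viewed, at most 10 in all, crops included, and the job is handed in when it is done.

Besides the shell and the picture viewer there is one more tool, called after "Call:" as a command line: name --argument value ..., lists and objects as JSON in quotes. drive_tool: Moves the arm, as the interface text tells. Its arguments: {"type":"object","properties":{"series":{"type":"array","items":{"type":"object","properties":{"fingers":{"type":"number"},"tx":{"type":"number"},"ty":{"type":"number"},"tz":{"type":"number"},"spin":{"type":"number"}}}},"newtons":{"type":"number"}},"required":["series"]}

```bash
mkdir -p pics; cat > h.py <<'E'
import numpy as np, cv2
from workcell import robot, cams
def ray(name,uv,z,m=None):
    m=m or cams.camera_model(name); K=np.array(m["camera_matrix"]);T=np.array(m["extrinsics"])
    R=T[:3,:3];c=-R.T@T[:3,3]; out=[]
    for u,v in np.atleast_2d(uv):
        d=R.T@np.linalg.solve(K,[u,v,1]); out.append(c+d*(z-c[2])/d[2])
    return np.array(out)
def proj(name,p,m=None):
    m=m or cams.camera_model(name); K=np.array(m["camera_matrix"]);T=np.array(m["extrinsics"])
    q=(T[:3,:3]@np.atleast_2d(p).T+T[:3,3:4]); q=K@q; return (q[:2]/q[2]).T
E
python3 - <<'E'
from h import *
o=robot.get_obs(); print({k:np.round(v,3).tolist() for k,v in o.items()})
for n in ["scene","wrist"]:
    m=cams.camera_model(n); im=cams.capture(n); cv2.imwrite(f"pics/{n}0.png",im)
    T=np.array(m["extrinsics"]); print(n,np.round(m["camera_matrix"],1).tolist(),np.round(-T[:3,:3].T@T[:3,3]),np.round(T[:3,:3],2).tolist())
E
```

```text
{'t': 0.0, 'joint_positions': [-0.066, 0.537, -0.004, 1.539, 0.003, 1.067, -0.071], 'dq': [-0.001, 0.0, 0.001, 0.0, -0.001, 0.002, 0.002], 'joint_torque': [-0.0, -57.098, 0.99, -25.16, -0.056, 0.018, 0.0], 'position': [649.376, -0.016, 237.856], 'tcp_rot': [-0.001, 0.707, 0.707, -0.001], 'contact_force': [0.358, -1.22, 0.259], 'ft_torque': [-0.037, -0.02, 0.018], 'grasp_force': 0.0, 'finger_gap': 88.118}
scene [[424.2, 0.0, 322.9], [0.0, 424.2, 200.4], [0.0, 0.0, 1.0]] [ 138. -688. 1017.] [[0.85, -0.53, -0.0], [-0.41, -0.66, -0.63], [0.33, 0.54, -0.77]]
wrist [[303.0, 0.0, 318.2], [0.0, 303.0, 206.5], [0.0, 0.0, 1.0]] [650.  82. 384.] [[1.0, 0.0, -0.0], [0.0, -0.95, 0.31], [-0.0, -0.31, -0.95]]
```

View pics/scene0.png

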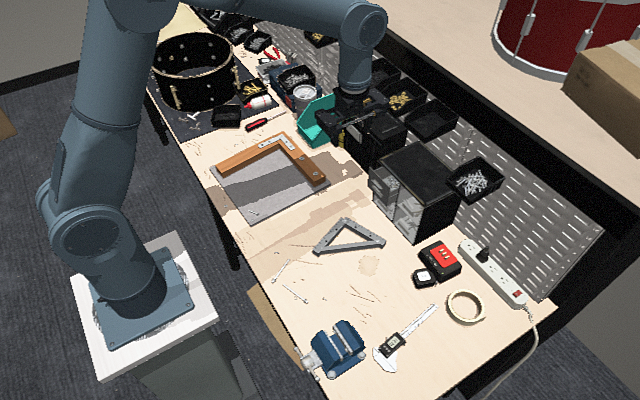

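View pics/wrist0.png

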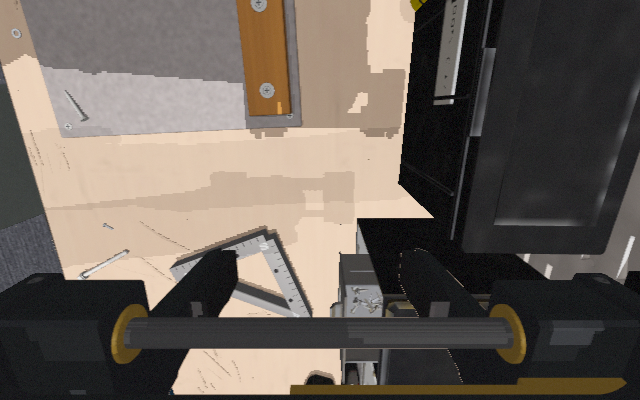

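The scene picture shows the rail on the far side (+x) at about (300,160) and the stud on the left (+y) at (255,155). The square is right of the board, with its heel at about (383,242) or (348,220). In the wrist picture the square's right angle is at (268,232), its tips are near (175,265) and (310,315), and the rail end is at (265,115). I'll measure these more closely.

```bash
python3 - <<'E'
from h import *
a=cv2.imread("pics/scene0.png")
c=np.vstack([cv2.resize(a[125:265,205:405],None,fx=4,fy=4,interpolation=cv2.INTER_CUBIC)])
cv2.imwrite("pics/c0.png",c)
print(ray("wrist",[(268,230),(172,268),(312,316)],22).round())
print(ray("wrist",[(299,125),(62,136)],12).round(),ray("wrist",[(248,114),(289,114),(237,0)],40).round())
print(ray("scene",[(383,242),(348,219),(316,252)],22).round())
E
```

```text
[[ 585.  -70.   22.]
 [ 452. -125.   22.]
 [ 641. -203.   22.]]
[[627.  61.  12.]
 [341.  48.  12.]] [[573.  74.  40.]
 [618.  74.  40.]
 [570. 181.  40.]]
[[ 629. -213.   22.]
 [ 591.  -94.   22.]
 [ 452. -141.   22.]]
```

View pics/c0.png

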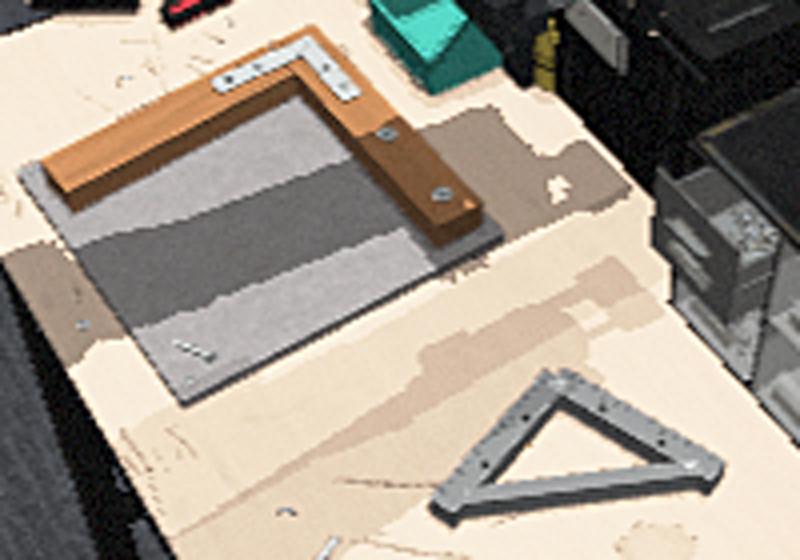

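The crop shows the heel at about (345,218) scene pixels, the stud leaning inwards, and the square rotated about +22° with its brace middle near (547,-164). I'll move over it with the tool turned, for a closer look.

Call:
drive_tool --series '[{"tx":-31,"ty":-8,"fingers":1},{"tx":-31,"ty":-8},{"tx":-31,"ty":-8},{"tx":-31,"ty":-8},{"tx":-31,"ty":-8},{"tx":-31,"ty":-8}]'

```text
invalid input
```

Call:
drive_tool --series '[{"spin":-0.118},{"spin":-0.118},{"spin":-0.118},{"spin":-0.118},{"spin":-0.118},{"spin":-0.118},{"spin":-0.118},{"spin":-0.118},{"spin":-0.118},{"spin":-0.118},{},{}]'

```text
invalid input
```

```bash
python3 - <<'E'
from h import *
m=cams.camera_model("wrist"); im=cams.capture("wrist"); cv2.imwrite("pics/w1.png",im)
import json; json.dump({k:np.array(m[k]).tolist() for k in ("camera_matrix","extrinsics")},open("w1.json","w"))
o=robot.get_obs(); print(o["t"],np.round(o["position"],1),np.round(o["tcp_rot"],3),np.round(o["joint_positions"],2))
E
```

```text
0.15 [649.6  -0.  238.1] [-0.     0.707  0.707 -0.   ] [-0.07  0.54 -0.    1.54  0.    1.07 -0.07]
```

View pics/w1.png

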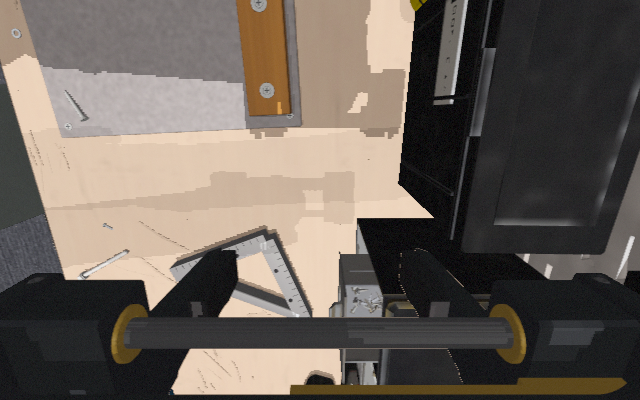

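The call was refused and the arm didn't move: this picture is the same as the first wrist one. I'll try again with every field in each row.

Call:
drive_tool --series '[{"tx":-31,"ty":-8,"tz":0,"spin":0,"fingers":1},{"tx":-31,"ty":-8,"tz":0,"spin":0,"fingers":1},{"tx":-31,"ty":-8,"tz":0,"spin":0,"fingers":1},{"tx":-31,"ty":-8,"tz":0,"spin":0,"fingers":1},{"tx":-31,"ty":-8,"tz":0,"spin":0,"fingers":1},{"tx":-31,"ty":-8,"tz":0,"spin":0,"fingers":1}]'

```text
t: 0.65
position: [601.2, -187.4, 238.5]
tcp_rot: [-0.0, 0.707, 0.707, -0.0]
contact_force: [0.6, -0.2, 0.4]
finger_gap: 87.9
grasp_force: 0.0
```

Call:
drive_tool --series '[{"tx":0,"ty":0,"tz":0,"spin":-0.118,"fingers":1},{"tx":0,"ty":0,"tz":0,"spin":-0.118,"fingers":1},{"tx":0,"ty":0,"tz":0,"spin":-0.118,"fingers":1},{"tx":0,"ty":0,"tz":0,"spin":-0.118,"fingers":1},{"tx":0,"ty":0,"tz":0,"spin":-0.118,"fingers":1},{"tx":0,"ty":0,"tz":0,"spin":-0.118,"fingers":1},{"tx":0,"ty":0,"tz":0,"spin":-0.118,"fingers":1},{"tx":0,"ty":0,"tz":0,"spin":-0.118,"fingers":1},{"tx":0,"ty":0,"tz":0,"spin":-0.118,"fingers":1},{"tx":0,"ty":0,"tz":0,"spin":-0.118,"fingers":1},{"tx":0,"ty":0,"tz":0,"spin":0,"fingers":1},{"tx":0,"ty":0,"tz":0,"spin":0,"fingers":1}]'

```text
t: 1.65
position: [601.8, -186.1, 238.5]
tcp_rot: [-0.0, 0.196, 0.981, 0.0]
contact_force: [-0.4, 0.2, 0.2]
finger_gap: 87.7
grasp_force: 0.0
```

```bash
python3 - <<'E'
from h import *
import json
m=cams.camera_model("wrist"); im=cams.capture("wrist"); cv2.imwrite("pics/w2.png",im)
json.dump({k:np.array(m[k]).tolist() for k in ("camera_matrix","extrinsics")},open("w2.json","w"))
o=robot.get_obs(); print(o["t"],np.round(o["position"],1),np.round(o["tcp_rot"],3),np.round(o["joint_positions"],2))
E
```

```text
1.7 [ 601.8 -186.1  238.5] [-0.     0.196  0.981  0.   ] [ 0.39  0.51 -0.23  1.58  0.13  1.06  1.3 ]
```

View pics/w2.png

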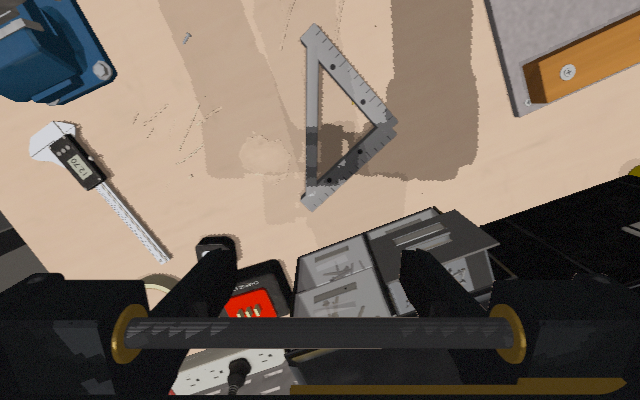

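The wrist picture shows the whole square: tips at (308,28) and (308,205), heel at (394,125), brace vertical at u≈312. The drawers start at about v=210 and below. Next I'll fit its edges.

```bash
python3 - <<'E'
from h import *
import json
im=cv2.imread("pics/w2.png"); m=json.load(open("w2.json"))
hsv=cv2.cvtColor(im,cv2.COLOR_BGR2HSV)
mask=((hsv[...,1]<55)*255).astype(np.uint8); mask[:, :285]=0; mask[:, 410:]=0; mask[218:]=0
mask=cv2.morphologyEx(mask,cv2.MORPH_OPEN,np.ones((3,3)))
n,l,s,c=cv2.connectedComponentsWithStats(mask); i=1+np.argmax(s[1:,4]); mask=((l==i)*255).astype(np.uint8); print(s[i])
cs,_=cv2.findContours(mask,cv2.RETR_EXTERNAL,cv2.CHAIN_APPROX_NONE)
P=max(cs,key=cv2.contourArea)[:,0]
W=ray("wrist",P,22,m)[:,:2]
a,t=cv2.minEnclosingTriangle(W.astype(np.float32).reshape(-1,1,2)); t=t[:,0]
print("triangle",t.round(1).tolist())
# edge fits
for p,q in [(0,1),(1,2),(2,0)]:
    d=(t[q]-t[p]);L=np.hypot(*d);d/=L;nrm=np.array([-d[1],d[0]])
    sel=[w for w in W if abs((w-t[p])@nrm)<4 and .2*L<(w-t[p])@d<.8*L]
    v=cv2.fitLine(np.array(sel,np.float32),cv2.DIST_HUBER,0,.01,.01).ravel(); print(len(sel),v.round(3),"ang",np.degrees(np.arctan2(v[1],v[0])).round(2),"L",L.round(1))
print("drawer",ray("wrist",[(298,260),(435,208)],0,m).round(),ray("wrist",[(298,260),(435,208)],100,m).round())
v=im.copy(); v[mask>0]=(0,0,255); cv2.imwrite("pics/m.png",v)
E
```

```text
[ 300   23   98  189 6714]
triangle [[586.5, -71.4000015258789], [648.0999755859375, -228.5], [426.8999938964844, -133.5]]
64 [ 3.63000e-01 -9.32000e-01  6.21362e+02 -1.62110e+02] ang -68.69 L 168.7Traceback (most recent call last):
  File "<stdin>", line 17, in <module>
cv2.error: OpenCV(4.12.0) /io/opencv/modules/imgproc/src/linefit.cpp:618: error: (-215:Assertion failed) npoints2 >= 0 || npoints3 >= 0 in function 'fitLine'
```

```bash
python3 - <<'E'
from h import *
import json
im=cv2.imread("pics/w2.png"); m=json.load(open("w2.json"))
hsv=cv2.cvtColor(im,cv2.COLOR_BGR2HSV)
mask=((hsv[...,1]<55)*255).astype(np.uint8); mask[:, :285]=0; mask[:, 410:]=0; mask[218:]=0
n,l,s,c=cv2.connectedComponentsWithStats(mask); i=1+np.argmax(s[1:,4]); mask=((l==i)*255).astype(np.uint8)
cs,_=cv2.findContours(mask,cv2.RETR_EXTERNAL,cv2.CHAIN_APPROX_NONE)
W=ray("wrist",max(cs,key=cv2.contourArea)[:,0],22,m)[:,:2]
c=np.array([547,-164.]);th=np.radians(21.5)
for it in range(3):
    R=np.array([[np.cos(th),-np.sin(th)],[np.sin(th),np.cos(th)]]); Lc=(W-c)@R
    r=[]
    for name,k,off in (("x",0,76),("y",1,76)):
        sel=Lc[(abs(Lc[:,k]-off)<7)&(Lc[:,1-k]>-60)&(Lc[:,1-k]<60)]
        v=cv2.fitLine(sel.astype(np.float32),cv2.DIST_HUBER,0,.01,.01).ravel()
        slope=v[k]/v[1-k]; at0=v[2+k]-slope*v[3-k]; r.append((slope,at0,len(sel)))
    sel=Lc[(abs(Lc.sum(1)/2**.5+7)<7)&(abs(Lc[:,0]-Lc[:,1])<80)].sum(1)/2**.5
    print(np.round(r,3).tolist(),"brace outer",np.median(sel).round(1),len(sel))
    th+=(r[1][0]-r[0][0])/2; c=c+R@np.array([r[0][1]-76,r[1][1]-76])
print(c.round(1),np.degrees(th).round(2)); 
R=np.array([[np.cos(th),-np.sin(th)],[np.sin(th),np.cos(th)]])
print("drawer z0,z100",ray("wrist",[(298,260),(435,208)],0,m).round().tolist(),ray("wrist",[(298,260),(435,208)],100,m).round().tolist())
o=robot.get_obs();p=np.array(o["position"][:2]);q=o["tcp_rot"]
from scipy.spatial.transform import Rotation as Ro
T=Ro.from_quat([q[1],q[2],q[3],q[0]]).as_matrix(); print("tool y ang",np.degrees(np.arctan2(T[1,1],T[0,1])).round(2),"shift tool",(T[:2,:2].T@(c-p)).round(1))
E
```

```text
[[0.003, 69.983, 74.0], [-0.004, 71.444, 89.0]] brace outer -13.0 97
[[-0.001, 75.967, 76.0], [-0.001, 76.03, 89.0]] brace outer -5.6 101
[[-0.001, 76.0, 76.0], [-0.001, 76.0, 89.0]] brace outer -5.6 101
[ 543.  -170.4] 21.3
drawer z0,z100 [[707.0, -260.0, 0.0], [706.0, -59.0, 0.0]] [[660.0, -233.0, 100.0], [660.0, -84.0, 100.0]]
tool y ang 67.39 shift tool [60.3 -8.2]
```

Call:
drive_tool --series '[{"tx":30,"ty":-4.6,"tz":0,"spin":0.019,"fingers":0.5},{"tx":30,"ty":-4.6,"tz":0,"spin":0,"fingers":0.5},{"tx":0,"ty":0,"tz":33,"spin":0,"fingers":0.5},{"tx":0,"ty":0,"tz":33,"spin":0,"fingers":0.5},{"tx":0,"ty":0,"tz":33,"spin":0,"fingers":0.5},{"tx":0,"ty":0,"tz":33,"spin":0,"fingers":0.5},{"tx":0,"ty":0,"tz":33,"spin":0,"fingers":0.5},{"tx":0,"ty":0,"tz":33,"spin":0,"fingers":0.5},{"tx":0,"ty":0,"tz":20,"spin":0,"fingers":0.5},{"tx":0,"ty":0,"tz":10,"spin":0,"fingers":0.5},{"tx":0,"ty":0,"tz":5,"spin":0,"fingers":0.5},{"tx":0,"ty":0,"tz":0,"spin":0,"fingers":0.5}]'

```text
t: 2.7
position: [543.2, -171.0, 5.5]
tcp_rot: [-0.0, 0.204, 0.979, -0.0]
contact_force: [0.2, 1.2, -0.3]
finger_gap: 44.3
grasp_force: 0.0
```

Call:
drive_tool --newtons 45 --series '[{"tx":0,"ty":0,"tz":1.5,"spin":0,"fingers":0.5},{"tx":0,"ty":0,"tz":0,"spin":0,"fingers":0.1},{"tx":0,"ty":0,"tz":0,"spin":0,"fingers":0},{"tx":0,"ty":0,"tz":0,"spin":0,"fingers":0},{"tx":0,"ty":0,"tz":0,"spin":0,"fingers":0},{"tx":0,"ty":0,"tz":0,"spin":0,"fingers":0},{"tx":0,"ty":0,"tz":0,"spin":0,"fingers":0},{"tx":0,"ty":0,"tz":0,"spin":0,"fingers":0},{"tx":0,"ty":0,"tz":0,"spin":0,"fingers":0},{"tx":0,"ty":0,"tz":0,"spin":0,"fingers":0}]'

```text
t: 3.53
position: [543.6, -171.0, 4.7]
tcp_rot: [0.0, 0.203, 0.979, 0.0]
contact_force: [-0.3, 1.4, 6.1]
finger_gap: 14.1
grasp_force: 45.0
```

Call:
drive_tool --series '[{"tx":0,"ty":0,"tz":-5,"spin":0,"fingers":0},{"tx":0,"ty":0,"tz":-20,"spin":0,"fingers":0},{"tx":0,"ty":0,"tz":-30,"spin":0,"fingers":0},{"tx":0,"ty":0,"tz":-30,"spin":0,"fingers":0},{"tx":0,"ty":0,"tz":-30,"spin":0.1,"fingers":0},{"tx":0,"ty":0,"tz":-20,"spin":0.1,"fingers":0},{"tx":0,"ty":0,"tz":-10,"spin":0.1,"fingers":0},{"tx":0,"ty":0,"tz":0,"spin":0.039,"fingers":0},{"tx":0,"ty":0,"tz":0,"spin":0,"fingers":0}]'

```text
t: 4.28
position: [542.8, -171.2, 149.7]
tcp_rot: [0.0, 0.366, 0.93, -0.0]
contact_force: [0.1, -0.6, -3.1]
finger_gap: 13.7
grasp_force: 45.0
```

Call:
drive_tool --series '[{"tx":20,"ty":11,"tz":0,"spin":0,"fingers":0},{"tx":29.5,"ty":16.4,"tz":0,"spin":0,"fingers":0},{"tx":29.5,"ty":16.4,"tz":0,"spin":0,"fingers":0},{"tx":29.5,"ty":16.4,"tz":0,"spin":0,"fingers":0},{"tx":29.5,"ty":16.4,"tz":0,"spin":0,"fingers":0},{"tx":29.5,"ty":16.4,"tz":0,"spin":0,"fingers":0},{"tx":29.5,"ty":16.4,"tz":0,"spin":0,"fingers":0},{"tx":29.5,"ty":16.4,"tz":0,"spin":0,"fingers":0},{"tx":29.5,"ty":16.4,"tz":0,"spin":0,"fingers":0},{"tx":29.5,"ty":16.4,"tz":0,"spin":0,"fingers":0},{"tx":10,"ty":6,"tz":0,"spin":0,"fingers":0},{"tx":0,"ty":0,"tz":0,"spin":0,"fingers":0}]'

```text
t: 5.28
position: [436.6, 154.2, 148.6]
tcp_rot: [-0.001, 0.362, 0.932, 0.0]
contact_force: [0.4, 0.5, -3.7]
finger_gap: 13.6
grasp_force: 45.0
```

```bash
python3 - <<'E'
from h import *
import json
for n in ("wrist","side"):
    m=cams.camera_model(n); im=cams.capture(n); cv2.imwrite(f"pics/{n}3.png",im)
    json.dump({k:np.array(m[k]).tolist() for k in ("camera_matrix","extrinsics")},open(n+"3.json","w"))
o=robot.get_obs(); print(o["t"],np.round(o["position"],1),np.round(o["tcp_rot"],3),np.round(o["joint_positions"],2),o["finger_gap"],np.round(o["contact_force"],1))
E
```

```text
5.3833 [438.  150.1 148.6] [-0.001  0.365  0.931 -0.001] [-0.24  0.37 -0.23  2.08  0.13  0.7   0.28] 13.581648402372975 [ 0.2 -0.4 -4.5]
```

View pics/wrist3.png

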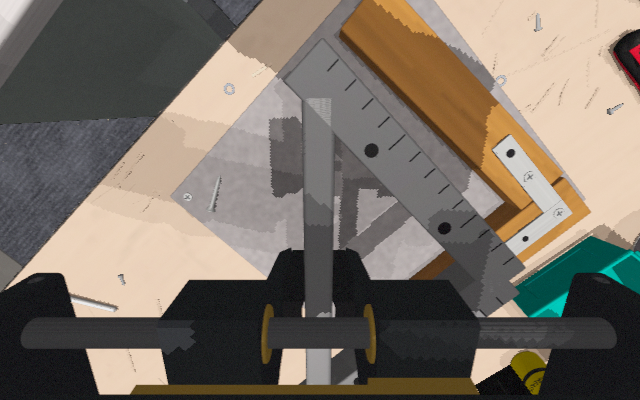

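View pics/side3.png

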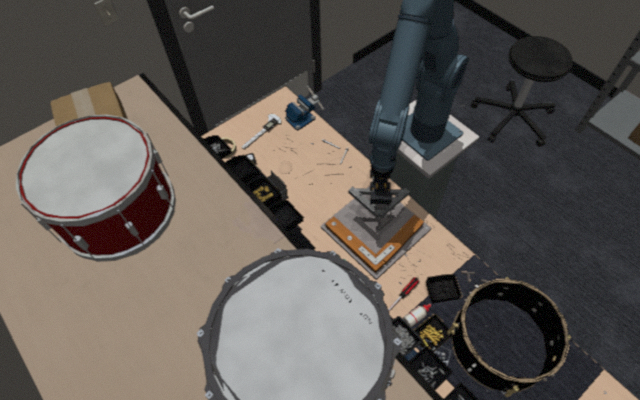

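The wrist picture shows the carried square: its stud-side leg runs from (320,40) to the heel at (515,285). The stud's inner edge runs from (345,35) to (530,205), the rail's outer top corner is at (590,211), and the board's near-left corner is at (170,195). In the side view the square is above the board, but the view is too coarse to measure from. From these I'll compute the corner frame, the stud angle and the square's pose in the hand.

```bash
python3 - <<'E'
from h import *
import json
m1=json.load(open("w1.json"));m3=json.load(open("wrist3.json"))
a=cv2.imread("pics/w1.png");b=cv2.imread("pics/wrist3.png")
def wood(im):
    h=cv2.cvtColor(im,cv2.COLOR_BGR2HSV); return ((h[...,0]<22)&(h[...,0]>5)&(h[...,1]>140)&(h[...,2]>40)).astype(np.uint8)
def fl(P):
    v=cv2.fitLine(np.array(P,np.float32),cv2.DIST_HUBER,0,.01,.01).ravel(); return v
# rail inner edge in w1: first wood pixel per row
M=wood(a);L=[];R=[]
for r in range(8,106):
    x=np.flatnonzero(M[r,215:320]); 
    if len(x)>20: L.append((215+x[0]-.5,r)); R.append((215+x[-1]+.5,r))
WL=ray("wrist",L,40,m1)[:,:2]; v=fl(WL); print("rail inner dir",np.degrees(np.arctan(-v[0]/v[1])).round(2),v.round(2), len(L), "inner x at y=100,180",[(v[2]+v[0]/v[1]*(y-v[3])).round(1) for y in(100,180)])
WR=ray("wrist",R,40,m1)[:,:2]; vr=fl(WR); print("outer",np.degrees(np.arctan(-vr[0]/vr[1])).round(2),(vr[2]+vr[0]/vr[1]*(100-vr[3])).round(1))
x=[r for r in range(60,140) if M[r,255:280].sum()>15]; print("rail end rows",x[-1],ray("wrist",[(268,x[-1]+.5)],40,m1).round(1))
# outer rail top corner & board corner
print("rail outer corner",ray("wrist",[(590,211)],40,m3).round(1),"board",ray("wrist",[(170,195)],12,m3).round(1),ray("wrist",[(299,125),(62,136)],12,m1).round(1).tolist())
# stud top inner edge in wrist3: bright->dark; outer edge
M=wood(b); h=cv2.cvtColor(b,cv2.COLOR_BGR2HSV)
for r in range(40,190,15):
    x=np.flatnonzero(M[r]); print(r,x[0] if len(x) else None,x[-1] if len(x) else None,[int(k) for k in h[r,x[0]:x[-1]:6,2]])
E
```

```text
rail inner dir 2.74 [ 5.0000e-02 -1.0000e+00  5.7164e+02  1.3003e+02] 98 inner x at y=100,180 [np.float32(573.1), np.float32(569.2)]
outer 2.7 618.7
rail end rows 114 [[595.   73.6  40. ]]
rail outer corner [[605.  328.7  40. ]] board [[339.7  48.2  12. ]] [[626.8, 61.0, 12.0], [341.3, 48.0, 12.0]]
40 342 440 [79, 74, 144, 150, 143, 138, 135, 143, 147, 145, 146, 148, 144, 142, 139, 137, 136]
55 358 454 [78, 75, 149, 146, 142, 138, 137, 147, 143, 144, 148, 146, 143, 142, 137, 136]
70 373 468 [76, 75, 148, 146, 141, 137, 139, 137, 143, 144, 147, 144, 140, 142, 137, 135]
85 388 482 [74, 75, 149, 147, 140, 135, 139, 141, 141, 144, 149, 145, 141, 140, 137, 138]
100 403 495 [76, 76, 148, 144, 142, 139, 138, 138, 138, 146, 148, 143, 142, 142, 137, 140]
115 418 509 [74, 70, 148, 146, 141, 139, 145, 139, 130, 145, 148, 141, 208, 206, 198, 203]
130 433 523 [77, 74, 149, 146, 142, 141, 146, 141, 129, 202, 206, 204, 209, 206, 200]
145 449 536 [77, 73, 144, 142, 138, 145, 213, 202, 156, 211, 210, 208, 210, 204, 202]
160 464 550 [73, 70, 142, 170, 204, 210, 154, 210, 209, 211, 209, 199, 198, 202, 202]
175 479 559 [98, 99, 195, 206, 203, 207, 209, 209, 198, 195, 209, 204, 198, 189]
```

```bash
cat > fit.py <<'E'
from h import *
import json
from scipy.spatial.transform import Rotation as Ro
C=np.array([564,283.]);phi=np.radians(2.7)
RC=np.array([[np.cos(phi),-np.sin(phi)],[np.sin(phi),np.cos(phi)]])
def fl(P): return cv2.fitLine(np.array(P,np.float32),cv2.DIST_HUBER,0,.01,.01).ravel()
def edge(im,p,q,rng=9,n=40,sign=0):
    """subpixel strongest-gradient points along normals of segment p-q"""
    g=cv2.GaussianBlur(im,(3,3),0).astype(np.float32)
    p,q=np.array(p,float),np.array(q,float);d=(q-p)/np.linalg.norm(q-p);nr=np.array([-d[1],d[0]]);out=[]
    s=np.arange(-rng,rng+.1,.5)
    for t in np.linspace(0,1,n):
        pts=(p+t*(q-p)+s[:,None]*nr).astype(np.float32)
        val=cv2.remap(g,pts[:,:1],pts[:,1:],cv2.INTER_LINEAR)[:,0]
        gr=np.gradient(val,axis=0); gr=np.abs(gr).sum(1) if gr.ndim>1 else (np.abs(gr) if sign==0 else sign*gr)
        out.append(pts[np.argmax(gr)])
    return np.array(out)
E
python3 - <<'E'
from fit import *
m=json.load(open("wrist3.json"));b=cv2.imread("pics/wrist3.png")
for nm,p,q in (("stud outer",(440,40),(550,160)),("stud inner top",(354,40),(460,145))):
    v=fl((ray("wrist",edge(b,p,q,5),40,m)[:,:2]-C)@RC); ang=np.arctan(v[1]/v[0]); print(nm,"alpha",ang.round(4),"y at x=-24:",(v[3]+np.tan(ang)*(-24-v[2])).round(1),"x=-150",(v[3]+np.tan(ang)*(-150-v[2])).round(1))
z=148.6-4.7+22
E_=edge(b,(335,55),(480,215),6); W=ray("wrist",E_,z,m)[:,:2]; v=fl(W); print("leg outer ang world",np.degrees(np.arctan(v[1]/v[0])).round(2))
o=robot.get_obs();p=np.array(o["position"]);q=o["tcp_rot"];T=Ro.from_quat([q[1],q[2],q[3],q[0]]).as_matrix()
print("pose",p.round(1),"tool y ang",np.degrees(np.arctan2(T[1,1],T[0,1])).round(2))
a=np.arctan(v[1]/v[0]); n=np.array([-np.sin(a),np.cos(a)]); print("dist TCP to y-face",(v[2:]-p[:2])@n)
print("brace mid in corner frame",(p[:2]-C)@RC)
print("tilt tool z",T[:,2].round(4))
E
```

```text
stud outer alpha 0.0686 y at x=-24: 43.8 x=-150 35.1
stud inner top alpha 0.0684 y at x=-24: -0.5 x=-150 -9.2
leg outer ang world 3.04
pose [438.  150.1 148.6] tool y ang 47.22
dist TCP to y-face 80.75570220790706
brace mid in corner frame [-132.12200832 -126.7959698 ]
tilt tool z [-0.0017 -0.0012 -1.    ]
```

Call:
drive_tool --series '[{"tx":-5,"ty":20,"tz":0,"spin":0,"fingers":0},{"tx":-5,"ty":20,"tz":0,"spin":0,"fingers":0},{"tx":0,"ty":0,"tz":25,"spin":0,"fingers":0},{"tx":0,"ty":0,"tz":30,"spin":0,"fingers":0},{"tx":0,"ty":0,"tz":30,"spin":0,"fingers":0},{"tx":0,"ty":0,"tz":25,"spin":0,"fingers":0},{"tx":0,"ty":0,"tz":12,"spin":0,"fingers":0},{"tx":0,"ty":0,"tz":4,"spin":0,"fingers":0},{"tx":0,"ty":0,"tz":3,"spin":0,"fingers":0},{"tx":0,"ty":0,"tz":0,"spin":0,"fingers":0},{"tx":0,"ty":0,"tz":0,"spin":0,"fingers":0}]'

```text
t: 6.3
position: [474.4, 173.2, 21.3]
tcp_rot: [0.001, 0.366, 0.931, 0.001]
contact_force: [-0.7, -0.6, -3.1]
finger_gap: 13.8
grasp_force: 45.0
```

```bash
python3 - <<'E'
from fit import *
m=cams.camera_model("wrist"); im=cams.capture("wrist"); cv2.imwrite("pics/w4.png",im)
json.dump({k:np.array(m[k]).tolist() for k in ("camera_matrix","extrinsics")},open("w4.json","w"))
o=robot.get_obs();p=np.array(o["position"]);q=o["tcp_rot"];T=Ro.from_quat([q[1],q[2],q[3],q[0]]).as_matrix()
print(o["t"],p.round(1),np.degrees(np.arctan2(T[1,1],T[0,1])).round(2),((p[:2]-C)@RC).round(1),np.round(o["contact_force"],1),np.round(o["ft_torque"],2))
E
```

```text
6.35 [474.3 173.4  21.4] 47.09 [ -94.7 -105.3] [-0.9 -0.2 -4.1] [-0.05  0.01  0.  ]
```

View pics/w4.png

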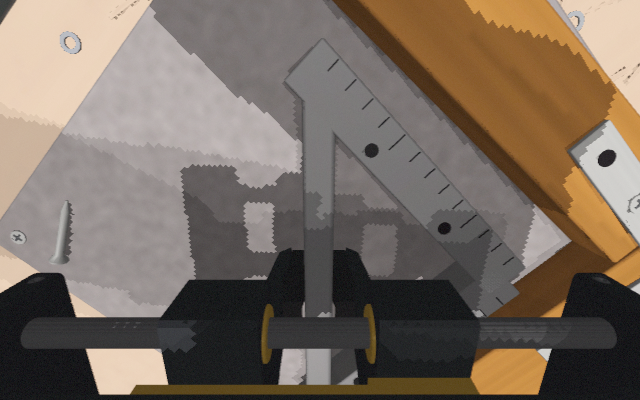

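The wrist picture shows the square just above the board, inside the corner: heel near (515,290), corner point on the board at about (570,241), and clear gaps to stud and rail. Next I'll lower it and measure the gaps.

```bash
python3 - <<'E'
from fit import *
m=json.load(open("w4.json"));b=cv2.imread("pics/w4.png")
print("corner px in C frame",((ray("wrist",[(570,241)],12,m)[:,:2]-C)@RC).round(1))
v=fl((ray("wrist",edge(b,(335,55),(480,215),6),38.6,m)[:,:2]-C)@RC); a=np.arctan(v[1]/v[0])
print("leg ang deg vs corner",np.degrees(a).round(2),"y at -20,-150",[(v[3]+np.tan(a)*(x-v[2])).round(1) for x in(-20,-150)])
v=fl((ray("wrist",edge(b,(400,60),(550,225),6),12,m)[:,:2]-C)@RC); a=np.arctan(v[1]/v[0])
print("stud bottom alpha",a.round(4),[(v[3]+np.tan(a)*(x-v[2])).round(1) for x in(-20,-150)])
print("heel-ish",((ray("wrist",[(519,289),(487,313)],38.6,m)[:,:2]-C)@RC).round(1), "tip",((ray("wrist",[(320,39),(286,80)],38.6,m)[:,:2]-C)@RC).round(1))
E
```

```text
corner px in C frame [[0.5 1. ]]
leg ang deg vs corner -0.07 y at -20,-150 [np.float32(-28.7), np.float32(-28.6)]
stud bottom alpha 0.069 [np.float32(0.1), np.float32(-8.9)]
heel-ish [[-20.5 -38.6]
 [-20.1 -58. ]] tip [[-167.8  -29. ]
 [-167.3  -48.7]]
```

Call:
drive_tool --series '[{"tx":0,"ty":0,"tz":2,"spin":0,"fingers":0},{"tx":0,"ty":0,"tz":1.5,"spin":0,"fingers":0},{"tx":0,"ty":0,"tz":1,"spin":0,"fingers":0},{"tx":0,"ty":0,"tz":0,"spin":0,"fingers":0},{"tx":0,"ty":0,"tz":0,"spin":0,"fingers":0}]'

```text
t: 6.77
position: [473.7, 173.3, 16.7]
tcp_rot: [0.0, 0.366, 0.931, 0.0]
contact_force: [-2.6, -1.5, 7.8]
finger_gap: 13.5
grasp_force: 45.0
```

Call:
drive_tool --series '[{"tx":-2.8,"ty":2.85,"tz":-0.4,"spin":0,"fingers":0},{"tx":-2.8,"ty":2.85,"tz":0,"spin":0,"fingers":0},{"tx":-2.8,"ty":2.85,"tz":0,"spin":0,"fingers":0},{"tx":-2.8,"ty":2.85,"tz":0,"spin":0,"fingers":0},{"tx":0,"ty":0,"tz":0,"spin":0,"fingers":0},{"tx":0,"ty":0,"tz":0,"spin":0,"fingers":0}]'

```text
t: 7.27
position: [488.5, 174.4, 16.7]
tcp_rot: [-0.0, 0.365, 0.931, -0.0]
contact_force: [-4.6, -0.0, 6.6]
finger_gap: 13.7
grasp_force: 45.0
```

```bash
cat > st.py <<'E'
from fit import *
o=robot.get_obs();p=np.array(o["position"]);q=o["tcp_rot"];T=Ro.from_quat([q[1],q[2],q[3],q[0]]).as_matrix()
f=np.array(o["contact_force"]);print(round(o["t"],2),p.round(1),"toolY-corner",round(np.degrees(np.arctan2(T[1,1],T[0,1]))-2.7,2),"tcp in C",((p[:2]-C)@RC).round(1),"F in C",(f[:2]@RC).round(1),f[2].round(1),np.round(o["ft_torque"],2),"tilt",T[:2,2].round(4))
E
python3 st.py
```

```text
7.27 [488.5 174.4  16.7] toolY-corner 44.45 tcp in C [ -80.5 -104.9] F in C [-4.6  0.2] 6.6 [0.1  0.87 0.02] tilt [-0.0009  0.0002]
```

Call:
drive_tool --series '[{"tx":-0.7,"ty":0.71,"tz":0,"spin":0,"fingers":0},{"tx":-0.7,"ty":0.71,"tz":0,"spin":0,"fingers":0},{"tx":-0.7,"ty":0.71,"tz":0,"spin":0,"fingers":0},{"tx":-0.7,"ty":0.71,"tz":0,"spin":0,"fingers":0},{"tx":0,"ty":0,"tz":0,"spin":0,"fingers":0},{"tx":0,"ty":0,"tz":0,"spin":0,"fingers":0}]'

```text
t: 7.77
position: [488.6, 174.4, 16.6]
tcp_rot: [-0.003, 0.365, 0.931, -0.002]
contact_force: [-16.3, -1.2, 20.2]
finger_gap: 13.5
grasp_force: 45.1
```

```bash
python3 st.py
```

```text
7.77 [488.6 174.4  16.6] toolY-corner 44.5 tcp in C [ -80.5 -105. ] F in C [-16.4  -0.4] 20.2 [0.08 2.98 0.06] tilt [-0.0076 -0.0019]
```

Call:
drive_tool --series '[{"tx":0,"ty":0,"tz":-0.5,"spin":0,"fingers":0},{"tx":0,"ty":0,"tz":-0.5,"spin":0,"fingers":0},{"tx":0,"ty":0,"tz":0,"spin":0,"fingers":0}]'

```text
t: 8.02
position: [492.8, 174.0, 17.0]
tcp_rot: [-0.0, 0.365, 0.931, -0.0]
contact_force: [-2.8, 1.8, -2.5]
finger_gap: 13.5
grasp_force: 45.0
```

```bash
python3 st.py
```

```text
8.02 [492.8 174.   17. ] toolY-corner 44.44 tcp in C [ -76.3 -105.5] F in C [-2.7  1.9] -2.5 [0.09 0.53 0.25] tilt [-0.0006 -0.0003]
```

Call:
drive_tool --series '[{"tx":-0.7,"ty":0.71,"tz":0,"spin":0,"fingers":0},{"tx":-0.7,"ty":0.71,"tz":0,"spin":0,"fingers":0},{"tx":-0.7,"ty":0.71,"tz":0,"spin":0,"fingers":0},{"tx":0,"ty":0,"tz":0,"spin":0,"fingers":0},{"tx":0,"ty":0,"tz":0,"spin":0,"fingers":0}]'

```text
t: 8.43
position: [492.9, 173.7, 16.7]
tcp_rot: [-0.002, 0.365, 0.931, -0.002]
contact_force: [-10.9, -0.6, 7.7]
finger_gap: 13.6
grasp_force: 45.1
```

```bash
python3 st.py
```

```text
8.43 [492.9 173.7  16.7] toolY-corner 44.47 tcp in C [ -76.2 -105.8] F in C [-10.9  -0.1] 7.7 [-0.    2.09  0.32] tilt [-0.006  -0.0022]
```

Call:
drive_tool --series '[{"tx":-0.35,"ty":0.35,"tz":-0.4,"spin":0,"fingers":0},{"tx":-0.35,"ty":0.35,"tz":-0.2,"spin":0,"fingers":0},{"tx":0,"ty":0,"tz":0,"spin":0,"fingers":0},{"tx":0,"ty":0,"tz":0,"spin":0,"fingers":0}]'

```text
t: 8.77
position: [492.9, 173.7, 16.7]
tcp_rot: [-0.003, 0.365, 0.931, -0.003]
contact_force: [-12.2, -0.5, 3.9]
finger_gap: 13.6
grasp_force: 45.2
```

```bash
python3 st.py
```

```text
8.77 [492.9 173.7  16.7] toolY-corner 44.48 tcp in C [ -76.2 -105.8] F in C [-12.2   0.1] 3.9 [0.1  2.16 0.25] tilt [-0.0077 -0.0025]
```

Call:
drive_tool --series '[{"tx":1.43,"ty":1.4,"tz":-0.3,"spin":0,"fingers":0},{"tx":1.43,"ty":1.4,"tz":0,"spin":0,"fingers":0},{"tx":1.43,"ty":1.4,"tz":0,"spin":0,"fingers":0},{"tx":1.43,"ty":1.4,"tz":0,"spin":0,"fingers":0},{"tx":1.43,"ty":1.4,"tz":0,"spin":0,"fingers":0},{"tx":1.43,"ty":1.4,"tz":0,"spin":0,"fingers":0},{"tx":1.43,"ty":1.4,"tz":0,"spin":0,"fingers":0},{"tx":0,"ty":0,"tz":0,"spin":0,"fingers":0}]'

```text
t: 9.43
position: [491.6, 178.8, 16.6]
tcp_rot: [-0.003, 0.368, 0.93, -0.009]
contact_force: [-14.0, -19.9, 12.7]
finger_gap: 13.9
grasp_force: 46.1
```

```bash
python3 st.py
```

```text
9.43 [491.6 178.8  16.6] toolY-corner 44.1 tcp in C [ -77.3 -100.7] F in C [-14.9 -19.2] 12.7 [-3.63  2.43 -0.02] tilt [-0.0121 -0.0139]
```

Call:
drive_tool --series '[{"tx":0,"ty":0,"tz":-0.5,"spin":0,"fingers":0},{"tx":0,"ty":0,"tz":-0.4,"spin":0,"fingers":0},{"tx":0,"ty":0,"tz":0,"spin":0,"fingers":0},{"tx":0,"ty":0,"tz":0,"spin":0,"fingers":0}]'

```text
t: 9.77
position: [491.6, 182.3, 17.0]
tcp_rot: [-0.003, 0.367, 0.93, -0.006]
contact_force: [-11.8, -10.5, 1.8]
finger_gap: 13.7
grasp_force: 45.1
```

```bash
python3 st.py
```

```text
9.77 [491.6 182.3  17. ] toolY-corner 44.23 tcp in C [-77.1 -97.2] F in C [-12.3 -10. ] 1.8 [-2.01  2.03 -0.02] tilt [-0.0109 -0.0092]
```

Call:
drive_tool --series '[{"tx":1.07,"ty":1.05,"tz":-0.2,"spin":-0.002,"fingers":0},{"tx":1.07,"ty":1.05,"tz":0,"spin":-0.002,"fingers":0},{"tx":1.07,"ty":1.05,"tz":0,"spin":-0.002,"fingers":0},{"tx":1.07,"ty":1.05,"tz":0,"spin":0,"fingers":0},{"tx":1.07,"ty":1.05,"tz":0,"spin":0,"fingers":0},{"tx":0,"ty":0,"tz":0,"spin":0,"fingers":0},{"tx":0,"ty":0,"tz":0,"spin":0,"fingers":0}]'

```text
t: 10.35
position: [491.8, 191.4, 17.3]
tcp_rot: [-0.003, 0.364, 0.932, -0.005]
contact_force: [-9.3, -6.8, -2.0]
finger_gap: 13.6
grasp_force: 45.0
```

```bash
python3 st.py
```

```text
10.35 [491.8 191.4  17.3] toolY-corner 44.65 tcp in C [-76.4 -88.1] F in C [-9.6 -6.4] -2.0 [-1.39  1.85  0.08] tilt [-0.0093 -0.0072]
```

Call:
drive_tool --series '[{"tx":0.71,"ty":0.7,"tz":0,"spin":0,"fingers":0},{"tx":0.71,"ty":0.7,"tz":0,"spin":0,"fingers":0},{"tx":0.71,"ty":0.7,"tz":0,"spin":0,"fingers":0},{"tx":0.71,"ty":0.7,"tz":0,"spin":0,"fingers":0},{"tx":0.71,"ty":0.7,"tz":0,"spin":0,"fingers":0},{"tx":0.71,"ty":0.7,"tz":0,"spin":0,"fingers":0},{"tx":0,"ty":0,"tz":0,"spin":0,"fingers":0},{"tx":0,"ty":0,"tz":0,"spin":0,"fingers":0}]'

```text
t: 11.02
position: [491.8, 196.0, 17.2]
tcp_rot: [-0.003, 0.364, 0.931, -0.006]
contact_force: [-9.1, -10.7, -1.1]
finger_gap: 13.5
grasp_force: 45.1
```

```bash
python3 st.py
```

```text
11.02 [491.8 196.   17.2] toolY-corner 44.62 tcp in C [-76.2 -83.5] F in C [ -9.6 -10.3] -1.1 [-2.03  1.67  0.2 ] tilt [-0.0093 -0.0089]
```

Call:
drive_tool --series '[{"tx":0.54,"ty":0.88,"tz":0,"spin":0,"fingers":0},{"tx":0.54,"ty":0.88,"tz":0,"spin":0,"fingers":0},{"tx":0.54,"ty":0.88,"tz":0,"spin":0,"fingers":0},{"tx":0.54,"ty":0.88,"tz":0,"spin":0,"fingers":0},{"tx":0.54,"ty":0.88,"tz":0,"spin":0,"fingers":0},{"tx":0,"ty":0,"tz":0,"spin":0,"fingers":0},{"tx":0,"ty":0,"tz":0,"spin":0,"fingers":0}]'

```text
t: 11.6
position: [491.6, 199.6, 16.9]
tcp_rot: [-0.003, 0.364, 0.931, -0.007]
contact_force: [-11.7, -13.6, 1.7]
finger_gap: 13.8
grasp_force: 46.0
```

```bash
python3 st.py
```

```text
11.6 [491.6 199.6  16.9] toolY-corner 44.59 tcp in C [-76.2 -79.9] F in C [-12.3 -13. ] 1.7 [-2.5   2.1   0.22] tilt [-0.0118 -0.0113]
```

Call:
drive_tool --series '[{"tx":0.71,"ty":0.7,"tz":-0.2,"spin":0,"fingers":0},{"tx":0.71,"ty":0.7,"tz":0,"spin":0,"fingers":0},{"tx":0.71,"ty":0.7,"tz":0,"spin":0,"fingers":0},{"tx":0,"ty":0,"tz":0,"spin":0,"fingers":0},{"tx":0,"ty":0,"tz":0,"spin":0,"fingers":0}]'

```text
t: 12.02
position: [491.5, 202.0, 17.0]
tcp_rot: [-0.003, 0.364, 0.931, -0.008]
contact_force: [-11.0, -13.6, 1.6]
finger_gap: 13.6
grasp_force: 46.0
```

```bash
cat > look.py <<'E'
from fit import *
import sys
m=cams.camera_model("wrist"); im=cams.capture("wrist"); cv2.imwrite(sys.argv[1],im)
json.dump({k:np.array(m[k]).tolist() for k in ("camera_matrix","extrinsics")},open("wl.json","w"))
def line(nm,P,z):
    v=fl((ray("wrist",P,z,m)[:,:2]-C)@RC); a=np.arctan(v[1]/v[0]); print(nm,"rad",a.round(4),"y at -20,-150",[(v[3]+np.tan(a)*(x-v[2])).round(1) for x in(-20,-150)])
# predicted stud outer top edge if square, in pixels
g=lambda x,y,z:proj("wrist",np.r_[C+RC@np.array([x,y]),z],m)[0]
line("stud outer",edge(im,g(-130,45,40),g(-60,45,40),8),40)
line("stud inner top",edge(im,g(-130,0,40),g(-60,0,40),6),40)
E
python3 st.py; python3 look.py pics/w5.png
```

```text
12.02 [491.5 202.   17. ] toolY-corner 44.57 tcp in C [-76.2 -77.5] F in C [-11.6 -13.1] 1.6 [-2.63  2.    0.22] tilt [-0.0119 -0.012 ]
stud outer rad -0.0052 y at -20,-150 [np.float32(44.4), np.float32(45.0)]
stud inner top rad -0.0013 y at -20,-150 [np.float32(-1.8), np.float32(-1.6)]
```

View pics/w5.png

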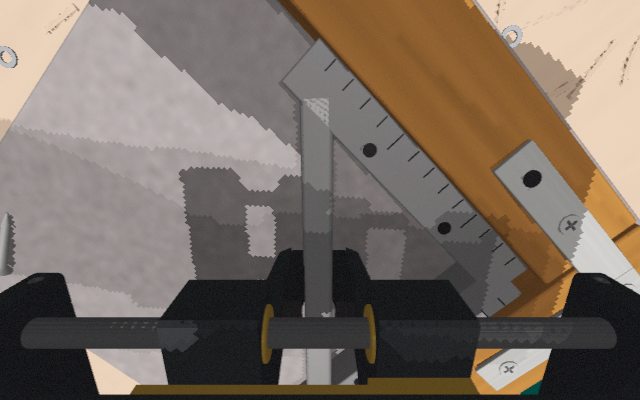

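The wrist picture shows the leg's tip against the stud at (325,45). A thin dark strip widens to about 10 px towards the heel at (525,260), so there's a small wedge left. Force hasn't risen to solid yet. I'll press on in small steps.

Call:
drive_tool --series '[{"tx":0.36,"ty":0.35,"tz":0,"spin":0,"fingers":0},{"tx":0.36,"ty":0.35,"tz":0,"spin":0,"fingers":0},{"tx":0.36,"ty":0.35,"tz":0,"spin":0,"fingers":0},{"tx":0,"ty":0,"tz":0,"spin":0,"fingers":0},{"tx":0,"ty":0,"tz":0,"spin":0,"fingers":0}]'

```text
t: 12.48
position: [491.5, 202.1, 17.0]
tcp_rot: [-0.003, 0.365, 0.931, -0.009]
contact_force: [-12.1, -17.3, 3.3]
finger_gap: 13.8
grasp_force: 46.0
```

```bash
cat >> look.py <<'E'
print("px outer",[g(x,45,40).round().tolist() for x in(-130,-60)],"inner",[g(x,0,40).round().tolist() for x in(-130,-60)])
line("leg outer",edge(im,(335,55),(480,215),5),34)
# profile across leg/stud edge: gray along corner y at several x, at z=34
gray=cv2.cvtColor(im,cv2.COLOR_BGR2GRAY);sat=cv2.cvtColor(im,cv2.COLOR_BGR2HSV)[...,1]
for x in (-140,-110,-80,-50,-25):
    row=[]
    for y in np.arange(-5,6,1.):
        u,v=g(x,y,34); row.append((int(gray[int(round(v)),int(round(u))]),int(sat[int(round(v)),int(round(u))])) if 0<=v<400 and 0<=u<640 else None)
    print(x,row)
E
python3 st.py; python3 look.py pics/w6.png
```

```text
12.48 [491.5 202.1  17. ] toolY-corner 44.52 tcp in C [-76.2 -77.4] F in C [-12.9 -16.7] 3.3 [-3.25  2.01  0.26] tilt [-0.0124 -0.0138]
stud outer rad -0.0261 y at -20,-150 [np.float32(42.8), np.float32(46.2)]
stud inner top rad -0.0026 y at -20,-150 [np.float32(-1.9), np.float32(-1.5)]
px outer [[455.0, -29.0], [567.0, 122.0]] inner [[358.0, 74.0], [472.0, 200.0]]
leg outer rad -0.0002 y at -20,-150 [np.float32(-1.0), np.float32(-1.0)]
-140 [(112, 9), (113, 4), (90, 6), (101, 10), (70, 11), (59, 187), (102, 170), (107, 168), (107, 166), (107, 164), (105, 173)]
-110 [(53, 9), (59, 13), (97, 3), (98, 0), (73, 17), (57, 172), (99, 167), (108, 168), (107, 165), (109, 161), (107, 172)]
-80 [(49, 15), (48, 10), (50, 5), (40, 6), (95, 8), (55, 163), (98, 173), (106, 166), (105, 170), (105, 170), (104, 176)]
-50 [(33, 15), (49, 15), (24, 29), (70, 4), (80, 9), (59, 166), (87, 174), (98, 169), (98, 172), (99, 165), (101, 169)]
-25 [(94, 11), (96, 8), (94, 8), (98, 5), (70, 11), (58, 174), (79, 167), (85, 163), (80, 188), (83, 166), (85, 171)]
```

Call:
drive_tool --series '[{"tx":-0.6,"ty":0.6,"tz":0,"spin":0,"fingers":0},{"tx":-0.6,"ty":0.6,"tz":0,"spin":0,"fingers":0},{"tx":-0.6,"ty":0.6,"tz":0,"spin":0,"fingers":0},{"tx":0.6,"ty":0.6,"tz":0,"spin":0,"fingers":0},{"tx":0,"ty":0,"tz":0,"spin":0,"fingers":0},{"tx":0,"ty":0,"tz":0,"spin":0,"fingers":0}]'

```text
t: 13.03
position: [491.5, 202.0, 16.7]
tcp_rot: [-0.005, 0.365, 0.931, -0.011]
contact_force: [-17.0, -20.3, 9.1]
finger_gap: 14.1
grasp_force: 46.2
```

```bash
sed -i 's/g(-130,45,40),g(-60,45,40),8/g(-100,45,40),g(-40,45,40),6/' look.py; python3 st.py; python3 look.py pics/w7.png
```

```text
13.03 [491.5 202.   16.7] toolY-corner 44.52 tcp in C [-76.2 -77.5] F in C [-18.  -19.5] 9.1 [-3.62  3.13  0.17] tilt [-0.0169 -0.0161]
stud outer rad -0.0184 y at -20,-150 [np.float32(43.4), np.float32(45.7)]
stud inner top rad -0.0026 y at -20,-150 [np.float32(-1.9), np.float32(-1.5)]
px outer [[456.0, -29.0], [568.0, 122.0]] inner [[358.0, 74.0], [472.0, 201.0]]
leg outer rad 0.0005 y at -20,-150 [np.float32(-1.0), np.float32(-1.0)]
-140 [(124, 8), (91, 6), (100, 8), (101, 7), (71, 17), (58, 187), (101, 169), (106, 172), (106, 171), (107, 164), (106, 171)]
-110 [(57, 4), (56, 13), (56, 4), (96, 3), (75, 16), (60, 162), (96, 173), (108, 168), (106, 170), (105, 171), (106, 171)]
-80 [(53, 14), (53, 5), (79, 3), (31, 16), (97, 15), (55, 158), (86, 172), (108, 164), (106, 169), (104, 170), (105, 174)]
-50 [(29, 17), (21, 43), (48, 10), (31, 16), (75, 19), (55, 172), (90, 167), (97, 171), (95, 171), (98, 168), (101, 172)]
-25 [(93, 5), (96, 5), (95, 3), (96, 8), (66, 32), (54, 166), (75, 174), (84, 167), (85, 170), (84, 163), (87, 160)]
```

```bash
python3 - <<'E'
from h import *
a=cv2.imread("pics/w7.png")[20:320,270:600]; cv2.imwrite("pics/c7.png",cv2.resize(a,None,fx=2,fy=2,interpolation=cv2.INTER_CUBIC)[:600])
E
```

```text
(no output)
```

View pics/c7.png

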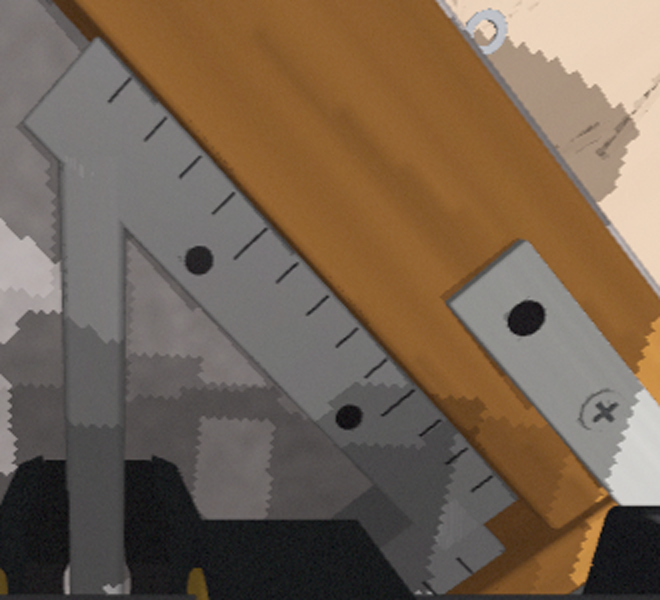

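The crop shows the leg lying flush along the stud with an even thin strip from tip (100,40) to heel (515,495). The heel is up against the rail at (503,545). I'll firm up the rail press and the grip slightly, then let it settle.

Call:
drive_tool --newtons 55 --series '[{"tx":-0.35,"ty":0.35,"tz":0,"spin":0,"fingers":0},{"tx":-0.35,"ty":0.35,"tz":0,"spin":0,"fingers":0},{"tx":0,"ty":0,"tz":0,"spin":0,"fingers":0},{"tx":0,"ty":0,"tz":0,"spin":0,"fingers":0},{"tx":0,"ty":0,"tz":0,"spin":0,"fingers":0},{"tx":0,"ty":0,"tz":0,"spin":0,"fingers":0},{"tx":0,"ty":0,"tz":0,"spin":0,"fingers":0},{"tx":0,"ty":0,"tz":0,"spin":0,"fingers":0},{"tx":0,"ty":0,"tz":0,"spin":0,"fingers":0},{"tx":0,"ty":0,"tz":0,"spin":0,"fingers":0},{"tx":0,"ty":0,"tz":0,"spin":0,"fingers":0},{"tx":0,"ty":0,"tz":0,"spin":0,"fingers":0}]'

```text
t: 14.08
position: [491.5, 202.0, 16.7]
tcp_rot: [-0.006, 0.365, 0.931, -0.011]
contact_force: [-20.3, -19.4, 13.3]
finger_gap: 13.7
grasp_force: 56.2
```

```bash
python3 st.py; python3 look.py pics/w8.png | head -5
```

```text
14.08 [491.5 202.   16.7] toolY-corner 44.54 tcp in C [-76.2 -77.5] F in C [-21.2 -18.5] 13.3 [-3.62  3.62  0.19] tilt [-0.0185 -0.0166]
stud outer rad -0.0087 y at -20,-150 [np.float32(43.6), np.float32(44.8)]
stud inner top rad -0.0027 y at -20,-150 [np.float32(-1.9), np.float32(-1.6)]
px outer [[456.0, -29.0], [569.0, 122.0]] inner [[358.0, 74.0], [472.0, 201.0]]
leg outer rad 0.0003 y at -20,-150 [np.float32(-1.0), np.float32(-1.0)]
-140 [(124, 6), (86, 11), (101, 8), (100, 8), (71, 7), (63, 161), (99, 171), (107, 167), (107, 171), (104, 171), (104, 176)]
```

Call:
drive_tool --series '[{"tx":0,"ty":0,"tz":-0.5,"spin":0,"fingers":0},{"tx":0.36,"ty":0.35,"tz":-0.5,"spin":0,"fingers":0},{"tx":0,"ty":0,"tz":0,"spin":0,"fingers":0},{"tx":0,"ty":0,"tz":0,"spin":0,"fingers":0},{"tx":0,"ty":0,"tz":0,"spin":0,"fingers":0}]'

```text
t: 14.55
position: [491.5, 202.1, 16.9]
tcp_rot: [-0.006, 0.365, 0.931, -0.011]
contact_force: [-16.5, -20.4, 1.8]
finger_gap: 13.5
grasp_force: 56.1
```

```bash
python3 st.py; python3 look.py pics/w9.png | head -5
```

```text
14.55 [491.5 202.1  16.9] toolY-corner 44.53 tcp in C [-76.3 -77.4] F in C [-17.4 -19.6] 1.8 [-3.62  3.08  0.2 ] tilt [-0.0188 -0.017 ]
stud outer rad -0.0229 y at -20,-150 [np.float32(43.2), np.float32(46.2)]
stud inner top rad -0.0004 y at -20,-150 [np.float32(-1.6), np.float32(-1.6)]
px outer [[455.0, -29.0], [568.0, 122.0]] inner [[358.0, 74.0], [472.0, 201.0]]
leg outer rad -0.0002 y at -20,-150 [np.float32(-1.0), np.float32(-0.9)]
-140 [(90, 11), (90, 11), (102, 2), (101, 3), (70, 21), (65, 168), (98, 167), (109, 165), (105, 172), (105, 170), (104, 173)]
```

Call:
drive_tool --series '[{"tx":-0.35,"ty":0.35,"tz":0.3,"spin":0,"fingers":0},{"tx":0,"ty":0,"tz":0.3,"spin":0,"fingers":0},{"tx":0,"ty":0,"tz":0,"spin":0,"fingers":0},{"tx":0,"ty":0,"tz":0,"spin":0,"fingers":0},{"tx":0,"ty":0,"tz":0,"spin":0,"fingers":0},{"tx":0,"ty":0,"tz":0,"spin":0,"fingers":0}]'

```text
t: 15.1
position: [491.5, 202.0, 16.7]
tcp_rot: [-0.006, 0.365, 0.931, -0.012]
contact_force: [-20.8, -20.7, 9.5]
finger_gap: 13.4
grasp_force: 56.2
```

```bash
python3 st.py; python3 -c "
from workcell import robot; print(robot.job_done())"
```

```text
15.1 [491.5 202.   16.7] toolY-corner 44.53 tcp in C [-76.2 -77.5] F in C [-21.7 -19.7] 9.5 [-3.75  3.67  0.24] tilt [-0.0196 -0.0174]
the job is handed in; nothing more can be done
None
```

The job is handed in at 15.1 s, no verdict shown: the arm still grips the square, pressing about 20 N into both rail and stud; the stud measures square to within about 0.003 rad and its leg looks flush, while the rail side, mostly hidden by the gripper, is judged from force and position.

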